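# Sweep the courgette slices off the prep board into the catch tray

### The arm

A 6-joint arm with a two-finger parallel gripper is mounted at the origin on the work surface. World frame = base frame: x ahead of the robot, y to its left, z up, the work surface at z = 0. Lengths are in mm, angles in rad, forces in N, time in s.
With the tool pointing down it reaches from about 350 to 875 mm from the base axis. Payload 4.2 kg.
Tool frame: the origin (TCP) lies between the finger pads; the fingertips stand 14 mm ahead of it and the grasp point (between the pads) lies 5 mm behind it; z points along the fingers, y is the line along which they close (so a half turn about z gives the same grasp; the last joint's range is limited). The gripper opens to 85 mm and grips with 20 to 120 N. Pads are 22 mm wide; open, the fingers measure 114 mm over their backs; the gripper's body (76 mm by 85 mm) begins 54 mm behind the grasp point. The pads swing forward as they close: fully open they stand 13 mm farther back than shut.
Start: joints at [1.36, 0.385, 0.008, 0, -1.194, -0.259], TCP at [282.909, 557.281, 245.312] pointing down, gripper open.
Joint ranges: [-3.14, 3.14], [-1.21, 2.06], [-1.07, 1.41], [-3.16, 2.05], [-2.99, -0.16], [-3.1, 3.1]. Speed limits (rad/s): [2.79, 2.79, 3.14, 3.14, 3.14, 3.14].

### API

Orientations are given as a unit quaternion [x, y, z, w].
In Python, from bench import * gives the robot as it stands.
- The arm moves only by the tool carry_out, never from a script. Its argument "motion" is a list of rows, each a list of 7 numbers: the turn, a rotation vector about the tool's x, y, z in rad, then the shift along the tool's x, y, z in mm, then the opening, from -1 (shut) to 1 (fully open), so that 0 is half open. A call has 1 to 5 rows; each row is the pose to reach, as a shift and turn from the pose commanded when the call began, along the tool's axes at that moment; what a row does not reach only later rows make up. A row lasts 1/8 s, in which the tool goes at most 62.5 mm and 10.7 degrees, less where a joint would pass 70% of its speed; a pose out of reach is approached as far as the arm can. A call with a gripper value outside its range is refused whole. The fingers move at their own pace and stop on an object; the grip force is fixed at half the most. Time passes only in rows, so rows that repeat a pose let the fingers close. It gives the time, the measured TCP pose, the force, the opening and the grip force at its end, in the units of the state.
- read_state(): the state, without advancing time (a new reading comes with each control period).
- get_image(name): name is "side" or "top"; returns a dict with "color" (480x640x3 uint8, blue, green, red), "mtx" (3x3 intrinsics, pixels), "position" and "orientation" of the camera in the world. Camera axes: x right, y down, z forward; pixel columns grow to the right and rows downward; lengths in mm; the calibration is good to about 2 mm. A picture is of the moment at which its call begins. There is no depth.
- job_done(): hands the job in; it is judged then, once.
The state is a dict: "clock": time; "joints": joint angles; "joint_vel": joint speeds; "joint_efforts": joint torques, N m; "position": TCP position; "ee_rot": TCP orientation; "contact_force": force on the tool from outside, world axes, zero at the start; "wrist_torque": the same for the moment, N m; "gripper_width": finger opening in mm; "grasp_force": force on a finger pad.
Only numpy, scipy, OpenCV 4.12 (cv2) and the standard library are available. Lean on these libraries where they do the work, as an engineer would, in place of code of your own. Each camera call takes 0.05 s, during which the arm holds its last target. There are 200 camera calls.

### The job

Sweep the three round courgette slices across the prep board with the fingertips, over its far edge, so that all three end up in the steel tray there. Only push them along the board: do not pick any up, and let none fall beside the tray. Leave the garlic bulb and the little bowl standing among them, and everything else on the worktop, where they are.

Things in the scene. Friction and masses are not known exactly. Their poses are not given: they have to be found in the camera images.
- board: Bamboo prep board on a raised dark base, fixed to the worktop: 180 mm along its own x, 360 mm along its own y, its flat top 50 mm above the worktop. Origin: centre of its underside, on the worktop. Its +x axis points away from the robot, across its far long edge (at own x = +90 mm), where the tray is.
- tray: Open steel catch tray, fixed, standing against the board's far long edge for its full length and turned with it: outside 116 mm (own x) by 360 mm (own y), rim 44 mm above the worktop (6 mm below the board's top), walls and floor 3 mm thick, empty. Origin: centre of its underside, on the worktop, 148 mm beyond the board's origin along the board's +x.
- slice_a_center (a point): Thick round slice of courgette, green skin and pale cut faces, a disc 40 mm across and 18 mm thick, about 22 g, loose, lying flat on the board at the start. This point is its centre, half-way up (9 mm above what it lies on).
- slice_b_center (a point): Thick round slice of courgette, green skin and pale cut faces, a disc 40 mm across and 18 mm thick, about 22 g, loose, lying flat on the board at the start. This point is its centre, half-way up (9 mm above what it lies on).
- slice_c_center (a point): Thick round slice of courgette, green skin and pale cut faces, a disc 40 mm across and 18 mm thick, about 22 g, loose, lying flat on the board at the start. This point is its centre, half-way up (9 mm above what it lies on).
- garlic: Whole white garlic bulb standing on the board, 42 mm across, 42 mm tall, loose; origin at the centre of its underside. Not to be disturbed.
- pinch_bowl: Small white ceramic pinch bowl standing on the board, 44 mm across, 28 mm tall, loose; origin at the centre of its underside. Not to be disturbed.
- pepper_mill: Dark brown pepper mill, 54 mm across, 150 mm tall, loose, on the worktop beside the board; origin at the centre of its underside. Not to be disturbed.
- salt_mill: Pale salt mill, 54 mm across, 150 mm tall, loose, on the worktop beside the board; origin at the centre of its underside. Not to be disturbed.
- mug: Blue mug, 80 mm across without its handle, 90 mm tall, loose, on the worktop beside the board; origin at the centre of its underside. Not to be disturbed.
- jar: Closed jar, 66 mm across, 90 mm tall, loose, on the worktop beside the board; origin at the centre of its underside. Not to be disturbed.
- courgette: Whole uncut courgette lying on the worktop, about 180 mm long along its own x, 42 mm thick, loose, on the worktop beside the board; origin at the centre of its underside. Not to be disturbed.
Mind the look-alikes: they are no part of the job. What is shaped like the part that bears slice_b_center but blue or brown is not meant.

How it is judged (in metres and radians):
At the end, for the whole second after the job is handed in: The centres of all three slices are inside the tray's walls and below its rim; the garlic, the bowl, the mills, the mug, the jar and the whole courgette stand within 20 mm of where they were, not tipped (x of slice_a_center in the frame of tray between -0.057 and 0.057 m and y of slice_a_center in the frame of tray between -0.179 and 0.179 m and z of each of slice_a_center, slice_b_center, slice_c_center in the frame of tray below 0.042 m and x of slice_b_center in the frame of tray between -0.057 and 0.057 m and y of slice_b_center in the frame of tray between -0.179 and 0.179 m and x of slice_c_center in the frame of tray between -0.057 and 0.057 m and y of slice_c_center in the frame of tray between -0.179 and 0.179 m and distance of each of garlic, pinch_bowl, pepper_mill, salt_mill, mug, jar, courgette from where it was at the start of the episode below 0.02 m and angle between each of garlic, pinch_bowl, pepper_mill, salt_mill, mug, jar, courgette's own z axis and vertical below 0.3 rad); the robot touches nothing.
It fails at once if a slice is lifted (its centre more than 21 mm above where it lies on the board) (height (world z) of any of slice_a_center, slice_b_center, slice_c_center above 0.08 m).
It fails at once if a bystander is shoved (more than 20 mm) or tipped over (distance of any of garlic, pinch_bowl, pepper_mill, salt_mill, mug, jar, courgette from where it was at the start of the episode above 0.02 m or angle between any of garlic, pinch_bowl, pepper_mill, salt_mill, mug, jar, courgette's own z axis and vertical above 0.3 rad).
It fails at once if a slice falls beside the tray, onto the worktop ((height (world z) of slice_a_center below 0.045 m and (x of slice_a_center in the frame of tray above 0.06 m or x of slice_a_center in the frame of tray below -0.085 m or y of slice_a_center in the frame of tray above 0.183 m or y of slice_a_center in the frame of tray below -0.183 m)) or (height (world z) of slice_b_center below 0.045 m and (x of slice_b_center in the frame of tray above 0.06 m or x of slice_b_center in the frame of tray below -0.085 m or y of slice_b_center in the frame of tray above 0.183 m or y of slice_b_center in the frame of tray below -0.183 m)) or (height (world z) of slice_c_center below 0.045 m and (x of slice_c_center in the frame of tray above 0.06 m or x of slice_c_center in the frame of tray below -0.085 m or y of slice_c_center in the frame of tray above 0.183 m or y of slice_c_center in the frame of tray below -0.183 m))).
It also fails if it takes over 48 s, if anything falls off the work surface, if the arm or the gripper's body presses on something with over 40 N, if the wrist force passes 120 N, or if a joint passes its speed limit or range.

## Working session

There is one attempt and no reset: what is moved stays moved. The work goes in short steps, Python scripts to look and compute and a tool call to move; the robot and the scene stay as the last step left them, time stands still between calls to the robot, and variables do not carry over. Pictures are saved under pics/ and viewed, at most 10 in all, crops included, and the job is handed in when it is done.

Besides the shell and the picture viewer there is one more tool, called after "Call:" as name([rows], argument=value, ...), one row to a line, values as JSON. carry_out: Moves the arm, as the interface text tells. Its arguments: {"type":"object","properties":{"motion":{"type":"array"}},"required":["motion"]}

```bash
mkdir -p pics; cat > h.py <<'E'
from bench import *
import numpy as np, cv2
from scipy.spatial.transform import Rotation as R
def cam(n):
    g=get_image(n); g['R']=R.from_quat(g['orientation']).as_matrix(); return g
def ray(g,u,v,z):
    d=g['R']@np.linalg.inv(g['mtx'])@np.array([u,v,1.]); p=np.array(g['position'])
    return p+d*(z-p[2])/d[2]
def proj(g,P):
    c=g['R'].T@(np.array(P)-g['position']); q=g['mtx']@c; return q[:2]/q[2]
E
python3 - <<'E'
from h import *
for n in('top','side'):
    g=cam(n); cv2.imwrite(f'pics/{n}0.png',g['color']); print(n,g['position'],g['R'].round(3).tolist(),g['mtx'].tolist())
s=read_state(); print(s['position'],s['ee_rot'],s['clock'],s['gripper_width'])
E
```

```text
top [ 421.99272014    6.63633296 1181.30610277] [[-0.024, -0.996, 0.089], [-1.0, 0.023, -0.012], [0.01, -0.089, -0.996]] [[535.5284244536168, 0.0, 315.71630321955297], [0.0, 535.5284244536168, 239.76154071092225], [0.0, 0.0, 1.0]]
side [ 172.45022755 1010.21465749 1267.67119798] [[-0.941, -0.251, 0.226], [-0.338, 0.704, -0.625], [-0.002, -0.664, -0.748]] [[580.0252373178341, 0.0, 319.2660997317796], [0.0, 580.0252373178341, 245.8596758285018], [0.0, 0.0, 1.0]]
[282.72753212 556.8552822  244.34924887] [ 9.72521588e-01 -2.32810741e-01 -1.67161952e-04  9.43787722e-04] 0.1 85.05955183032455
```

View pics/top0.png

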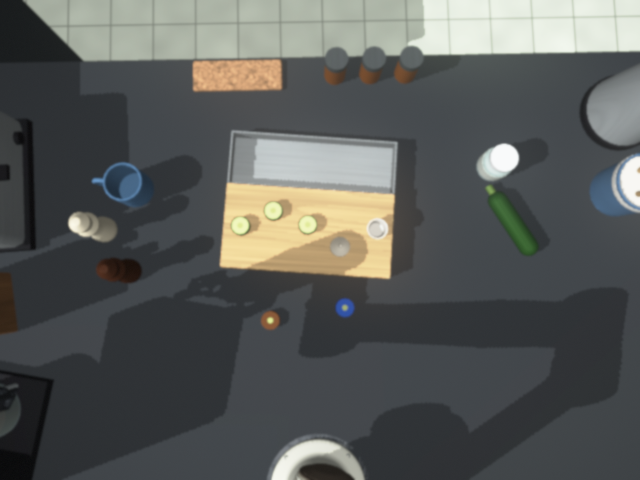

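View pics/side0.png

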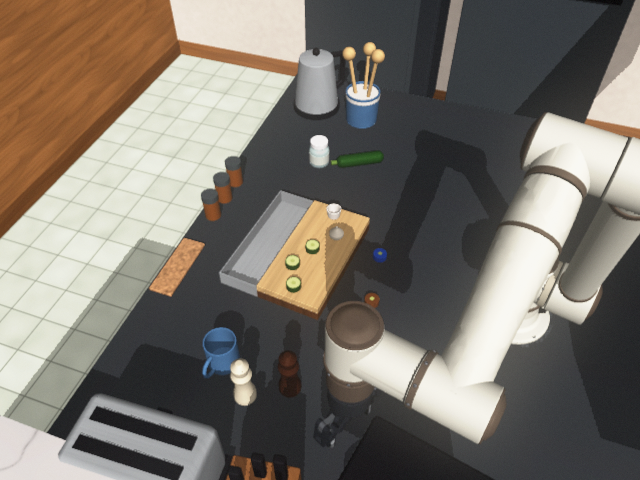

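Top view: green slices on the board at about (240,226), (274,211) and (307,225). Garlic is at (340,246) and the bowl at (377,228). The look-alikes are a brown disc at (270,320) and a blue one at (345,308), both on the worktop. The three green-skinned ones on the board fit the description. The side view agrees. I'll measure now and confirm in an enlarged crop.

```bash
cat > m.py <<'E'
from h import *
def slices(g,zc=68):
    hsv=cv2.cvtColor(g['color'],cv2.COLOR_BGR2HSV)
    m=cv2.inRange(hsv,(30,60,40),(75,255,255)); m=cv2.morphologyEx(m,cv2.MORPH_CLOSE,np.ones((3,3)))
    out=[]
    for c in cv2.findContours(m,cv2.RETR_EXTERNAL,2)[0]:
        if cv2.contourArea(c)>60:
            (u,v),r=cv2.minEnclosingCircle(c); out.append((u,v,r,cv2.contourArea(c)))
    return out
E
python3 - <<'E'
from m import *
g=cam('top'); im=g['color']; hsv=cv2.cvtColor(im,cv2.COLOR_BGR2HSV)
wood=cv2.inRange(hsv,(12,70,90),(28,255,255)); wood=cv2.morphologyEx(wood,cv2.MORPH_CLOSE,np.ones((25,25)))
cs=max(cv2.findContours(wood,cv2.RETR_EXTERNAL,2)[0],key=cv2.contourArea)
rc=cv2.minAreaRect(cs); bp=cv2.boxPoints(rc); print('box px',bp.round(1).tolist())
W=np.array([ray(g,u,v,50)[:2] for u,v in bp]); c=W.mean(0)
es=[W[1]-W[0],W[2]-W[1]]; print('centre',c,'sides',[np.linalg.norm(e) for e in es])
L=max(es,key=np.linalg.norm); L=L if L[1]>0 else -L
a=np.arctan2(L[1],L[0])-np.pi/2; print('yaw',a)
np.save('board.npy',[*c,a])
Rm=np.array([[np.cos(a),-np.sin(a)],[np.sin(a),np.cos(a)]])
for n,(u,v,z) in {'garlic':(340,246,71),'bowl':(377,228,78)}.items():
    p=ray(g,u,v,z)[:2]; print(n,p.round(1),(Rm.T@(p-c)).round(1))
for s in slices(g):
    p=ray(g,s[0],s[1],60)[:2]; print('slice',np.round(s,1),p.round(1),(Rm.T@(p-c)).round(1))
gs=cam('side')
for s in slices(gs):
    p=ray(gs,s[0],s[1],60)[:2]; print('side slice',np.round(s,1),p.round(1),(Rm.T@(p-c)).round(1))
print('tcp px',proj(g,read_state()['position']),proj(gs,read_state()['position']))
cv2.imwrite('pics/crop.png',np.hstack([cv2.resize(im[125:335,210:410],None,fx=2,fy=2,interpolation=2),cv2.resize(gs['color'][185:395,215:415],None,fx=2,fy=2,interpolation=2)])[:600,:800])
E
```

```text
box px [[219.0, 267.6000061035156], [224.89999389648438, 182.39999389648438], [396.29998779296875, 194.3000030517578], [390.3999938964844, 279.5]]
centre [542.42203178   9.15767401] sides [np.float64(182.24646929853694), np.float64(367.55742844443677)]
yaw -0.09242145350156927
garlic [506.6 -57.3] [-29.5 -69.4]
bowl [ 541.7 -134.7] [  12.6 -143.3]
slice [240.  225.4   9.3 243. ] [555.7 151.3] [1.000e-01 1.428e+02]
slice [307.6 224.4   9.  229. ] [554.7   9. ] [12.3  1. ]
slice [272.9 210.5   9.1 238. ] [586.   81.6] [36.7 76.2]
slice [ 509.5  220.    41.3 1356.5] [ 554.3 -418.4] [  51.2 -424.6]
side slice [293.  284.    7.8 159.5] [557.2 150.8] [  1.6 142.4]
side slice [292.  262.    7.3 146. ] [587.4  81.3] [38.1 76. ]
side slice [312.2 246.3   7.2 137.5] [555.2   9.5] [12.7  1.5]
side slice [356.5 157.5  26.7 533.5] [ 552.9 -397.3] [  48.  -403.8]
tcp px [-10.33930749 377.25514227] [347.14972318 425.69604009]
```

View pics/crop.png

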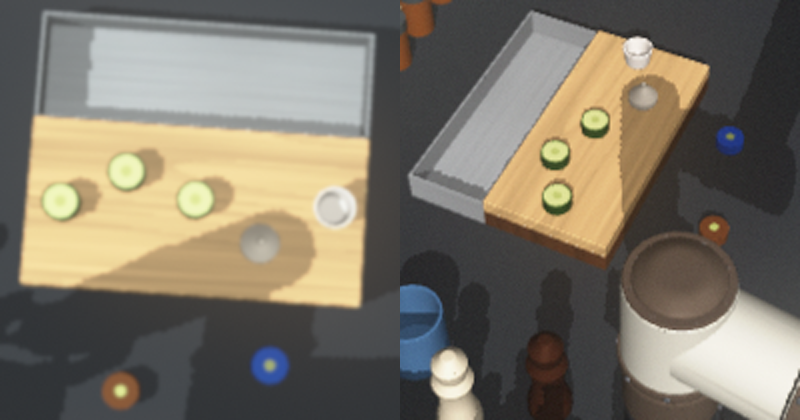

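The crop confirms it: three green-skinned slices on the board, with the brown and blue look-alikes off it on the worktop. Next I move above the spot behind the left slice, with tool x along board +x and the fingers about 24 mm apart so they cradle the disc.

Call:
carry_out([
  [0, 0, -0.18, 77, 51, 0, -0.43],
  [0, 0, -0.378, 126, 83, 0, -0.43],
  [0, 0, -0.378, 175, 115, 0, -0.43],
  [0, 0, -0.378, 224, 147, 0, -0.43],
  [0, 0, -0.378, 273, 180, 0, -0.43],
])

```text
clock: 0.82
position: [438.3, 284.0, 245.4]
ee_rot: [0.999, -0.046, 0.0, -0.0]
contact_force: [0.6, 0.5, -0.4]
gripper_width: 24.5
grasp_force: 0.0
```

```bash
cat >> m.py <<'E'
def todo(bx,by,z):
    cx,cy,a=np.load('board.npy'); s=read_state(); Rt=R.from_quat(s['ee_rot']); p=np.array(s['position'])
    t=np.array([cx+bx*np.cos(a)-by*np.sin(a),cy+bx*np.sin(a)+by*np.cos(a),z])
    X=Rt.as_matrix()[:,0]
    print('clock',s['clock'],'pos',p.round(1),'shift',Rt.inv().apply(t-p).round(1),'yaw err',round(a-np.arctan2(X[1],X[0]),3),'rot',(Rt.as_matrix()[:,2]).round(3),'w',s['gripper_width'],'F',np.round(s['contact_force'],1))
E
python3 -c "
from m import *
todo(-43,142.5,150)"
```

```text
clock 0.825 pos [438.3 284.  245.4] shift [ 85.9 121.7  95.4] yaw err -0.001 rot [ 0.  0. -1.] w 24.530917754107847 F [ 0.6  0.5 -0.4]
```

Call:
carry_out([
  [0, 0, 0, 30, 42, 20, -0.43],
  [0, 0, 0, 60, 84, 40, -0.43],
  [0, 0, 0, 86, 122, 70, -0.43],
  [0, 0, 0, 86, 122, 110, -0.43],
  [0, 0, 0, 86, 122, 130, -0.43],
])

```text
clock: 1.45
position: [511.3, 154.9, 113.0]
ee_rot: [0.999, -0.047, -0.002, 0.001]
contact_force: [0.6, -0.2, 0.2]
gripper_width: 24.5
grasp_force: 0.0
```

```bash
python3 -c "
from m import *
todo(-43,142.5,66)
g=cam('top');gs=cam('side')
cv2.imwrite('pics/b.png',np.hstack([cv2.resize(im,None,fx=2,fy=2,interpolation=2) for im in (g['color'][125:335,210:410],gs['color'][185:395,215:415])]))"
```

```text
clock 1.45 pos [511.3 154.9 113. ] shift [ 1.5 -0.3 47. ] yaw err 0.002 rot [-0.003 -0.002 -1.   ] w 24.493677136913742 F [ 0.6 -0.2  0.2]
```

View pics/b.png

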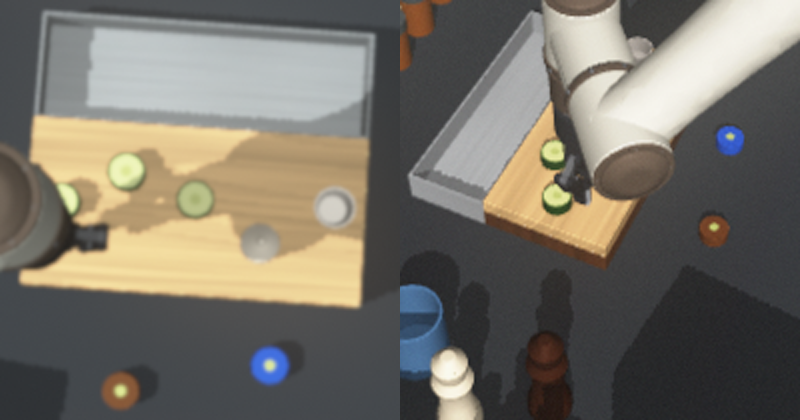

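The fingers hang behind the left slice (crop top view about (90,237), slice (62,200)) and clear of it. Descending.

Call:
carry_out([
  [0, 0, 0, 0, 0, 20, -0.43],
  [0, 0, 0, 0, 0, 38, -0.43],
  [0, 0, 0, 0, 0, 47, -0.43],
  [0, 0, 0, 0, 0, 47, -0.43],
  [0, 0, 0, 0, 0, 47, -0.43],
])

```text
clock: 2.17
position: [512.8, 156.9, 69.2]
ee_rot: [0.999, -0.046, 0.001, -0.0]
contact_force: [0.5, -1.2, 1.0]
gripper_width: 24.7
grasp_force: 0.0
```

```bash
python3 -c "
from m import *
todo(100,132,66)
g=cam('side')
cv2.imwrite('pics/c.png',cv2.resize(g['color'][225:335,240:390],None,fx=4,fy=4,interpolation=2))"
```

```text
clock 2.175 pos [512.8 156.9  69.2] shift [143.1  12.5   3.4] yaw err -0.001 rot [ 0.002  0.001 -1.   ] w 24.66596878785269 F [ 0.5 -1.2  1. ]
```

View pics/c.png

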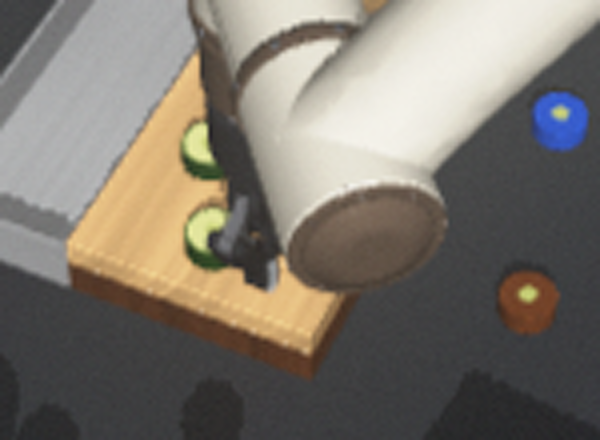

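The fingers are low and right behind the left slice (crop (245,245), slice (212,237)). Starting the push, drifting slightly toward the middle and 3 mm lower.

Call:
carry_out([
  [0, 0, 0, 10, 0, 3, -0.43],
  [0, 0, 0, 22, 1, 3, -0.43],
  [0, 0, 0, 36, 3, 3, -0.43],
  [0, 0, 0, 50, 4, 3, -0.43],
  [0, 0, 0, 64, 6, 3, -0.43],
])

```text
clock: 2.85
position: [576.5, 144.3, 65.2]
ee_rot: [0.999, -0.046, -0.0, 0.0]
contact_force: [-1.1, 0.6, -0.3]
gripper_width: 24.1
grasp_force: 0.2
```

```bash
python3 -c "
from m import *
todo(100,132,66)
g=cam('side');gt=cam('top')
for q in(gt,g): print([ [round(x) for x in s] for s in slices(q)])
cv2.imwrite('pics/d.png',cv2.resize(g['color'][225:335,220:370],None,fx=4,fy=4,interpolation=2))"
```

```text
clock 2.85 pos [576.5 144.3  65.2] shift [78.5  5.8 -0.8] yaw err -0.0 rot [-0. -0. -1.] w 24.095612973673667 F [-1.1  0.6 -0.3]
[[308, 224, 9, 220], [273, 210, 9, 160], [510, 220, 41, 1310]]
[[351, 158, 21, 298]]
```

View pics/d.png

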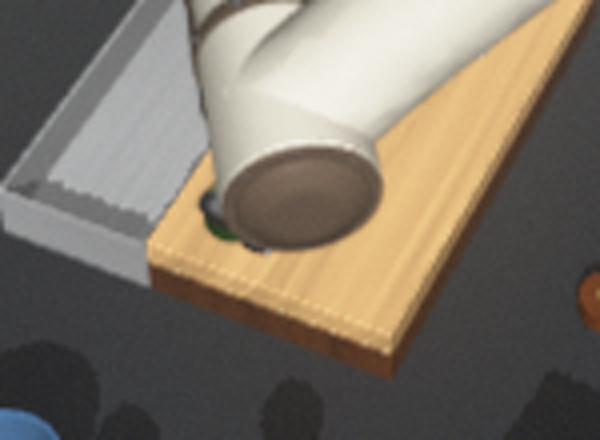

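The slice is seated against the fingers (a bit of green at (225,230)), and the middle one hasn't moved in the top view. Continuing over the edge.

Call:
carry_out([
  [0, 0, 0, 14, 1, 0, -0.43],
  [0, 0, 0, 28, 2, 0, -0.43],
  [0, 0, 0, 42, 4, 0, -0.43],
  [0, 0, 0, 54, 5, 0, -0.43],
  [0, 0, 0, 66, 6, 0, -0.43],
])

```text
clock: 3.58
position: [641.4, 132.4, 65.2]
ee_rot: [0.999, -0.046, 0.0, 0.0]
contact_force: [0.3, -0.3, -0.1]
gripper_width: 24.5
grasp_force: 0.0
```

Call:
carry_out([
  [0, 0, 0, 10, 0, 0, -0.43],
  [0, 0, 0, 20, 0, 0, -0.43],
  [0, 0, 0, 20, 0, -30, -0.43],
  [0, 0, 0, 20, 0, -70, -0.43],
  [0, 0, 0, -20, 0, -90, -0.43],
])

```text
clock: 4.2
position: [623.2, 134.8, 157.4]
ee_rot: [0.999, -0.046, 0.002, -0.001]
contact_force: [-0.4, 0.1, -1.3]
gripper_width: 24.5
grasp_force: 0.0
```

```bash
python3 -c "
from m import *
todo(-8,76,110)
g=cam('side');gt=cam('top')
for q in(gt,g): print([ [round(x) for x in s] for s in slices(q)])
cv2.imwrite('pics/e.png',np.hstack([cv2.resize(im,None,fx=2,fy=2,interpolation=2) for im in (gt['color'][125:335,210:410],g['color'][185:395,215:415])]))"
```

```text
clock 4.2 pos [623.2 134.8 157.4] shift [-77.   56.7  47. ] yaw err 0.0 rot [ 0.005  0.001 -1.   ] w 24.549040956158485 F [-0.4  0.1 -1.3]
[[308, 224, 9, 230], [273, 210, 9, 236], [510, 220, 41, 1311], [254, 162, 8, 117]]
[[248, 274, 7, 145], [292, 262, 7, 146], [312, 246, 7, 138]]
```

View pics/e.png

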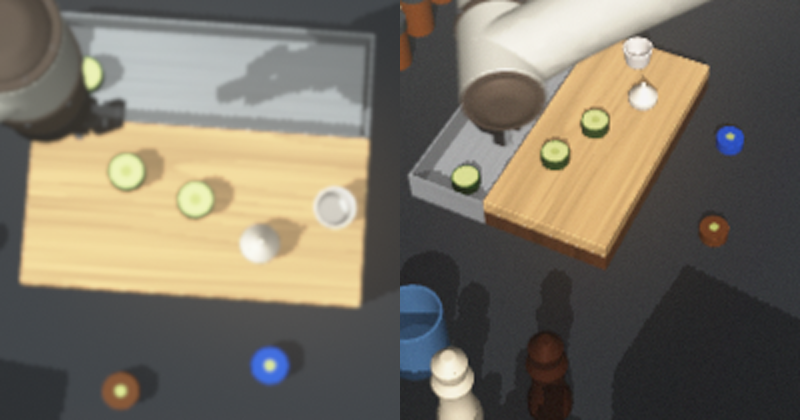

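The first slice lies flat in the tray (side crop (466,178)), and everything else is where it was. Next is the middle slice.

Call:
carry_out([
  [0, 0, 0, -40, 28, 0, -0.43],
  [0, 0, 0, -77, 57, 0, -0.43],
  [0, 0, 0, -77, 57, 20, -0.43],
  [0, 0, 0, -77, 57, 60, -0.43],
  [0, 0, 0, -77, 57, 80, -0.43],
])

```text
clock: 4.92
position: [538.0, 84.3, 73.3]
ee_rot: [0.999, -0.046, -0.001, 0.001]
contact_force: [1.0, 0.6, 0.3]
gripper_width: 24.4
grasp_force: 0.0
```

```bash
python3 -c "
from m import *
todo(-8,76,66)
g=cam('top')
print([ [round(x) for x in s] for s in slices(g)])"
```

```text
clock 4.925 pos [538.   84.3  73.3] shift [ 3.3 -1.6  7.3] yaw err -0.0 rot [-0.003 -0.001 -1.   ] w 24.371423360373203 F [1.  0.6 0.3]
[[308, 224, 9, 204], [510, 220, 41, 1313], [252, 162, 9, 218]]
```

Call:
carry_out([
  [0, 0, 0, 2, -1, 5, -0.43],
  [0, 0, 0, 6, -1, 8, -0.43],
  [0, 0, 0, 18, -1, 8, -0.43],
  [0, 0, 0, 32, -1, 8, -0.43],
  [0, 0, 0, 46, -1, 8, -0.43],
])

```text
clock: 5.6
position: [586.1, 81.5, 67.8]
ee_rot: [0.999, -0.046, 0.0, -0.0]
contact_force: [-1.2, 0.5, 0.8]
gripper_width: 24.5
grasp_force: 0.2
```

Call:
carry_out([
  [0, 0, 0, 14, 0, 0, -0.43],
  [0, 0, 0, 28, 0, 0, -0.43],
  [0, 0, 0, 42, 0, 0, -0.43],
  [0, 0, 0, 56, 0, 0, -0.43],
  [0, 0, 0, 70, 0, 0, -0.43],
])

```text
clock: 6.22
position: [655.3, 75.0, 67.2]
ee_rot: [0.999, -0.046, 0.0, -0.0]
contact_force: [-0.3, 0.2, -0.6]
gripper_width: 24.2
grasp_force: 0.0
```

Call:
carry_out([
  [0, 0, 0, 8, 0, 0, -0.43],
  [0, 0, 0, 8, 0, 0, -0.43],
  [0, 0, 0, 8, 0, -30, -0.43],
  [0, 0, 0, 8, 0, -70, -0.43],
  [0, 0, 0, -30, 0, -90, -0.43],
])

```text
clock: 6.85
position: [626.1, 78.1, 159.4]
ee_rot: [0.999, -0.046, 0.002, -0.001]
contact_force: [-0.4, 0.5, -0.6]
gripper_width: 24.1
grasp_force: 0.0
```

```bash
python3 -c "
from m import *
todo(-32,1.3,66)
g=cam('top');gs=cam('side')
for q in(g,gs): print([ [round(x) for x in s] for s in slices(q)])
for s in slices(gs): print(ray(gs,s[0],s[1],12).round())"
```

```text
clock 6.85 pos [626.1  78.1 159.4] shift [-109.4   75.2   92.8] yaw err -0.0 rot [ 0.004  0.001 -1.   ] w 24.141965095621437 F [-0.4  0.5 -0.6]
[[308, 224, 9, 228], [510, 220, 41, 1332]]
[[248, 274, 8, 146], [258, 260, 8, 139], [312, 246, 7, 138]]
[704. 126.  12.]
[697.  71.  12.]
[570. -30.  12.]
```

Two are in the tray. Now the third.

Call:
carry_out([
  [0, 0, 0, -50, 34, 0, -0.43],
  [0, 0, 0, -100, 68, 0, -0.43],
  [0, 0, 0, -110, 75, 0, -0.43],
  [0, 0, 0, -110, 75, 40, -0.43],
  [0, 0, 0, -110, 75, 60, -0.43],
])

```text
clock: 7.58
position: [507.7, 13.2, 95.9]
ee_rot: [0.999, -0.046, -0.001, 0.0]
contact_force: [0.6, -0.6, 0.0]
gripper_width: 24.1
grasp_force: 0.0
```

Call:
carry_out([
  [0, 0, 0, 0, 0, 15, -0.43],
  [0, 0, 0, 0, 0, 28, -0.43],
  [0, 0, 0, 0, 0, 28, -0.43],
])

```text
clock: 7.95
position: [507.8, 13.2, 68.5]
ee_rot: [0.999, -0.046, -0.001, 0.0]
contact_force: [-0.1, -0.2, -0.9]
gripper_width: 24.5
grasp_force: 0.0
```

```bash
python3 -c "
from m import *
todo(-32,1.3,66)
todo(108,1.3,66)"
```

```text
clock 7.95 pos [507.8  13.2  68.5] shift [ 2.8 -0.5  2.5] yaw err -0.001 rot [-0.002 -0.001 -1.   ] w 24.53186104875103 F [-0.1 -0.2 -0.9]
clock 7.95 pos [507.8  13.2  68.5] shift [142.8  -0.4   2.2] yaw err -0.001 rot [-0.002 -0.001 -1.   ] w 24.53186104875103 F [-0.1 -0.2 -0.9]
```

Call:
carry_out([
  [0, 0, 0, 10, 0, 2, -0.43],
  [0, 0, 0, 22, 0, 2, -0.43],
  [0, 0, 0, 36, 0, 2, -0.43],
  [0, 0, 0, 50, 0, 2, -0.43],
  [0, 0, 0, 64, 0, 2, -0.43],
])

```text
clock: 8.57
position: [573.0, 7.2, 67.3]
ee_rot: [0.999, -0.046, 0.0, -0.0]
contact_force: [0.2, 0.5, -0.1]
gripper_width: 24.3
grasp_force: 0.1
```

Call:
carry_out([
  [0, 0, 0, 14, 0, 0, -0.43],
  [0, 0, 0, 28, 0, 0, -0.43],
  [0, 0, 0, 42, 0, 0, -0.43],
  [0, 0, 0, 56, 0, 0, -0.43],
  [0, 0, 0, 70, 0, 0, -0.43],
])

```text
clock: 9.2
position: [642.5, 0.9, 67.3]
ee_rot: [0.999, -0.046, 0.0, -0.0]
contact_force: [0.4, 0.1, 0.2]
gripper_width: 24.1
grasp_force: 0.0
```

Call:
carry_out([
  [0, 0, 0, 10, 0, 0, -0.43],
  [0, 0, 0, 10, 0, 0, -0.43],
  [0, 0, 0, 10, 0, -40, -0.43],
  [0, 0, 0, 0, 0, -100, -0.43],
  [0, 0, 0, -40, 0, -140, -0.43],
])

```text
clock: 9.82
position: [602.7, 4.7, 209.8]
ee_rot: [0.999, -0.046, 0.002, -0.0]
contact_force: [-0.2, -0.1, 0.2]
gripper_width: 24.2
grasp_force: 0.0
```

Call:
carry_out([
  [0, 0, 0, -50, 0, 0, -0.43],
  [0, 0, 0, -100, 0, 0, -0.43],
  [0, 0, 0, -120, 0, 0, -0.43],
  [0, 0, 0, -120, 0, 0, -0.43],
])

```text
clock: 10.32
position: [480.6, 15.6, 208.0]
ee_rot: [0.999, -0.045, 0.0, -0.0]
contact_force: [0.7, 0.3, 0.3]
gripper_width: 24.2
grasp_force: 0.0
```

```bash
python3 -c "
from m import *
g=cam('top');gs=cam('side')
todo(0,0,200)
c=np.load('board.npy');a=c[2]
for q in(g,gs):
  for s in slices(q):
    p=ray(q,s[0],s[1],12)[:2]-c[:2]; print(np.round(s),'tray',round(p[0]*np.cos(a)+p[1]*np.sin(a)-148),round(-p[0]*np.sin(a)+p[1]*np.cos(a)))
cv2.imwrite('pics/f.png',np.hstack([cv2.resize(im,None,fx=1.25,fy=1.25) for im in (g['color'][90:410,60:380],gs['color'][120:440,150:470])]))"
```

```text
clock 10.425 pos [482.6  15.8 207.7] shift [60.2  1.1  7.8] yaw err -0.001 rot [ 0.001  0.    -1.   ] w 24.426699363194665 F [ 1.5 -0.   0.2]
[ 510.  220.   41. 1314.] tray -89 -443
[311. 167.   9. 208.] tray -2 3
[278. 165.   9. 208.] tray -2 76
[252. 162.   9. 218.] tray 1 134
[248. 274.   8. 146.] tray 2 132
[258. 260.   8. 139.] tray 1 76
[270. 243.   7. 129.] tray 0 3
```

View pics/f.png

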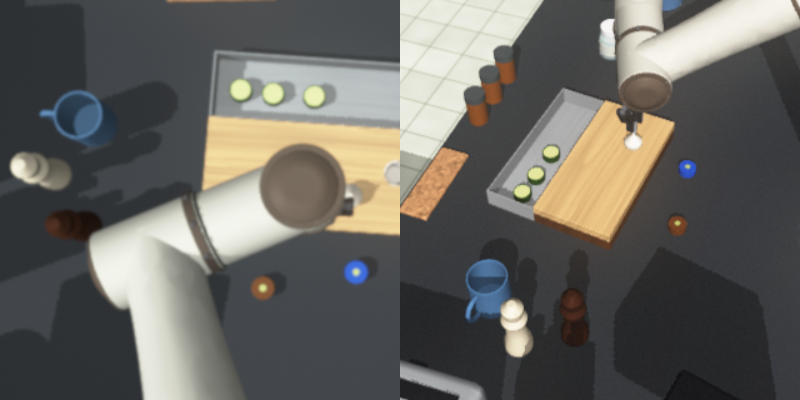

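All three slices lie flat along the middle of the tray (side crop (522,191), (537,174), (551,152)). The garlic, bowl, mills and mug still stand, and the arm is clear at TCP z 208. Handing in.

```bash
python3 -c "
from bench import *
print(job_done())"
```

```text
the job is handed in; nothing more can be done
None
```

All three courgette slices were swept into the tray, the bystanders in view were left standing, and the job was handed in after about 10 s of robot time; the hand-in returned no verdict.

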